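# Screw the lid home on a glaze mill jar

## Robot

A 6-joint arm with a two-finger parallel gripper is mounted at the origin on a cart in front of the work surface, level with it; the furniture and walls round the work are solid. World frame = base frame: x ahead of the robot, y to its left, z up, the work surface at z = 0. Lengths are in m, angles in rad, forces in N, time in s.
With the tool pointing down it reaches from about 0.35 to 0.775 m from the base axis. Payload 5.5 kg.
Tool frame: the origin (TCP) lies midway between the tips of the shut fingers; the grasp point (between the pads) lies env.grip_depth behind it (env.grip_depth is the distance from the TCP to the grasp point, in m); z points along the fingers, y is the line along which they close (so a half turn about z gives the same grasp; the last joint's range is limited). The gripper opens to 85 mm and grips with 20 to 120 N. Pads are 22 mm wide; open, the fingers measure 114 mm over their backs; the gripper's body (76 mm by 85 mm) begins 54 mm behind the grasp point. The pads swing forward as they close: fully open they stand 13 mm farther back than shut.
Start: joints at [-1.384, 0.313, 0.046, 1.304, 0, 1.431], TCP at [0.185, -0.545, 0.231] pointing down, gripper open.
Joint ranges: [-2.76, 2.76], [-0.86, 1.69], [-1.03, 1.26], [-2.2, 2.34], [-1.47, 1.5], [-3.14, 3.14]. Speed limits (rad/s): [2.57, 2.57, 3.14, 3.14, 3.14, 3.14].

## Interface

Orientations are given as a rotation vector (axis times angle).
In Python, from cell import env, hand, camera, calibration, ticket, recognise, silhouettes, landmark_of, telemetry gives the robot as it stands. Calls block until the motion is done:
- env.move_ptp(position, orientation): joint-space move of the TCP to a pose.
- env.move_linear(position, ori=None, speed=0.15): straight line of the TCP; ori=None keeps the orientation; speed is the mean speed in m/s.
- env.move_j(angles): joint-space move.
- hand.ungrasp() and hand.clamp(f_grip=None): open the fingers fully, or close them until they stop; f_grip is the grip in N (None keeps the last).
- env.hold(seconds).
- env.solve_ik(position, orientation): joint angles nearest the present ones, or None.
- camera(name): name is "side" or "top" or "wrist"; returns the picture (420x560x3 uint8, blue, green, red); there is no depth.
- calibration(name): a dict with "intrinsics" (3x3 intrinsics, pixels), "world_to_cam" (4x4, takes a point from world to camera coordinates). Camera axes: x right, y up, looking along -z (the intrinsics and any distortion apply to the point x, -y, -z); pixel columns grow to the right and rows downward; lengths in m; the calibration is good to about 2 mm. A picture is of the moment at which its call begins: read the wrist's pose just before it. calibration takes no time and is no camera call; for the wrist camera it gives the pose at the moment of the call.
A pose or a line that the arm cannot do raises env.PlanningError and nothing moves.
- ticket.job_done(): hands the job in; it is judged then, once.
Trained networks look in the newest picture that a camera, given by its name, has taken for a name from the list of things; names that differ only in an ending like _2 or _b are one class to them, and where a whole thing is asked for, a point or a joint stands for the part that bears it (a point fixed in the world has none). Each returns a list of dicts, best first, with "conf" (0 to 1); they miss things now and then, are a little off and sometimes report something else, mostly with a low value. They report only what shows in the picture. A call takes as long as a camera call. They do not tell look-alikes from the thing itself.
- recognise(query, camera): "location" ([x, y, z] in m, in world coordinates, good to about 4 mm: the middle of the surface that is visible of it).
- silhouettes(query, camera): "pixels" (420x560 bool, what is visible of it).
- landmark_of(query, camera): "location" ([x, y, z] in m, in world coordinates, good to about 4 mm: a listed point, or the origin of a listed thing).
Readings, each from a call of its own:
- telemetry.read_time(): time.
- telemetry.read_joint_pos(): joint angles.
- telemetry.read_joint_velocities(): joint speeds.
- telemetry.read_joint_efforts(): joint torques, N m.
- telemetry.read_ee_pos(): TCP position.
- telemetry.read_tcp_rot(): TCP orientation.
- telemetry.read_ft_force(): force on the tool from outside, world axes, zero at the start.
- telemetry.read_ft_torque(): the same for the moment, N m.
- telemetry.read_width(): finger opening in m.
- telemetry.read_grasp_force(): force on a finger pad.
Only numpy, scipy, OpenCV 4.12 (cv2) and the standard library are available. Lean on these libraries where they do the work, as an engineer would, in place of code of your own. Each camera call takes 0.05 s, during which the arm holds its last target. There are 200 camera calls.

## Task

Close the white glaze mill jar with its blue screw lid: set the lid squarely in the jar's mouth and turn it back (anticlockwise) with a light hand until you feel it go over the thread starts and drop in. Then run it in clockwise until its flange has squeezed the rubber seal right down onto the jar's rim and stays there when you let go. Never force the thread or lean on it, and leave everything else on the bench alone.

Things in the scene. Friction and masses are not known exactly. Their poses are not given: they have to be found in the camera images.
- lid: Blue plastic screw lid, 0.13 to 0.20 kg, standing on its plug, square boss up. Origin: centre of the plug's flat underside; z up, x and y square to the boss's sides. Upward from the origin: plug core 55 mm wide, 0 to 21 mm; flange 89 mm wide (93 over its ribs), 21 to 30 mm; solid boss 26 x 26 mm for gripping, 30 to 60 mm.
- shoulder (a point): On the lid: centre of the flange's underside, 21 mm above the lid's origin. In the lowest 9 mm of the plug stand three outside thread ridges, each 70 degrees long, about 3 mm thick, 64 mm over the crests. Right-hand, three starts: lead 21 mm a turn, ridges 7 mm apart, 1.5 mm of axial play.
- boss (a point): On the lid: centre of the top face of the 26 mm square boss, 39 mm above the shoulder. Any of its four sides serves; the lid has no one right way round.
- jar: White plastic mill jar, 110 mm wide, neck 94 mm, held fast in a round plywood closing stand 170 mm across and 16 mm thick; fixed. Origin: centre of the stand's underside on the bench, z up.
- mouth (a point): On the jar: centre of the mouth in the plane of its hard rim, 135 mm above the bench. Bore 66.4 mm wide, bevelled to 72 mm over the top 3 mm, with three inside thread ridges (58 mm between crests) that start about 6 mm down, 120 degrees apart. WHERE round the bore they start is not known and is no part of the jar's pose: it must be felt.
- thread (a point): On the jar: on the mouth's axis, 7 mm below the rim, level with the thread starts. Lowered in, the lid rests on the ridges, shoulder 6.5 to 13.5 mm above the rim. Turned anticlockwise (from above) it climbs to 13.5 mm, then drops 7 mm: the thread start. Then it screws in clockwise, 0.4 turn, to the rim. A few N of push is plenty; 20 N and more is leaning on it.
- seal (a joint): Black rubber seal ring on the rim, 85 mm across: 0 m = 2.5 mm proud of the rim, 0.0025 m = squeezed flush by the flange, about 25 N. A push does not keep it down: the thread must hold it. The torque grows from 0 to about 0.45 N m as the seal is squeezed, then steeply once the flange is on the hard rim; 0.7 N m strains the thread.
- tool_crock: Bystander: crock of loop tools and brushes, 225 mm tall. Origin at the centre of its underside.
- parts_box: Bystander: small clear plastic box, 78 mm. Origin at the centre of its underside.
- slip_trailer: Bystander: small pale rubber bulb with a needle. Origin at the centre of its underside.
- wood_rib: Bystander: kidney-shaped wooden rib, 83 mm. Origin at the centre of its underside.
- clay_moth: Bystander: small clay moth, 60 mm. Origin at the centre of its underside.
- brush: Bystander: thin red brush, 128 mm. Origin at the centre of its underside.
Not all that is in view belongs to the job. There is more than one size of the lid; the one meant has the size given above.

How it is judged:
On the way, in this order (a step that is already met when the one before it is completed fails the run):
1. the lid sits squarely in the mouth, turned back up to the top of the thread starts (shoulder 12 to 14.5 mm above the rim, touching the thread) (horizontal distance between shoulder and mouth below 0.003 m and angle between lid's own z axis and vertical below 0.09 rad and z of shoulder in the frame of mouth between 0.012 and 0.0145 m and contact force between lid and jar above 0.2 N), for 0.1 s.
2. it has dropped into the thread starts (shoulder 4 to 8 mm above the rim) (horizontal distance between shoulder and mouth below 0.003 m and angle between lid's own z axis and vertical below 0.09 rad and z of shoulder in the frame of mouth between 0.004 and 0.008 m), for 0.1 s.
At the end, for the whole second after the job is handed in: the lid is screwed home and released: its shoulder within 0.8 mm of the jar's rim, centred within 2.5 mm, level within 0.03 rad, and at rest (z of shoulder in the frame of mouth between -0.0015 and 0.0008 m and horizontal distance between shoulder and mouth below 0.0025 m and angle between lid's own z axis and vertical below 0.03 rad and linear speed of lid below 0.01 m/s and angular speed of lid below 0.1 rad/s); the robot touches nothing.
It fails at once if the lid is leaned on: more than 35 N between the lid and the jar while its shoulder is still over 3.5 mm above the rim (z of shoulder in the frame of mouth above 0.0035 m and contact force between lid and jar above 35 N).
It fails at once if the thread is strained: more than 100 N in all between the lid and the jar (thread, seal and rim together) (contact force between lid and jar above 100 N).
It fails at once if another thing on the bench is moved by more than 20 mm (distance of any of tool_crock, parts_box, slip_trailer, wood_rib, clay_moth, brush from where it was at the start of the episode above 0.02 m).
It also fails if it takes over 64 s, if anything falls off the work surface, if the arm or the gripper's body presses on something with over 40 N, if the wrist force passes 120 N, or if a joint passes its speed limit or range.

## Working session

There is one attempt and no reset: what is moved stays moved. The work goes in short steps, each a Python script; the robot and the scene stay as the last script left them, time stands still between calls to the robot, and variables do not carry over. Pictures are saved under pics/ and viewed, at most 10 in all, crops included, and the job is handed in when it is done.

```bash
mkdir -p pics; ls; python3 - <<'E'
from cell import *
import cv2,numpy as np
a=camera("top");b=camera("side")
cv2.imwrite("pics/a.png",np.hstack([a,b])[:, :]) if 0 else (cv2.imwrite("pics/top.png",a),cv2.imwrite("pics/side.png",b))
for c in("top","side"):
  for q in("lid","boss","shoulder","mouth","jar"):
    print(c,q,[(np.round(d["location"],4).tolist(),round(d["conf"],2)) for d in landmark_of(q,c)])
print(env.grip_depth,telemetry.read_time(),telemetry.read_tcp_rot(),telemetry.read_ee_pos())
for c in("top","side"): print(calibration(c))
E
```

```text
pics
top lid [([0.4486, -0.4519, 0.0021], 0.84), ([0.4651, -0.3179, -0.0024], 0.78)]
top boss [([0.4469, -0.4521, 0.0414], 0.65)]
top shoulder [([0.4456, -0.453, 0.0103], 0.95), ([0.4629, -0.3217, 0.0254], 0.87)]
top mouth [([0.4706, -0.0722, 0.1368], 0.62)]
top jar [([0.4703, -0.0701, 0.0028], 0.89)]
side lid [([0.4702, -0.3155, 0.0023], 0.97), ([0.45, -0.4572, 0.001], 0.61), ([0.4709, -0.3155, 0.0589], 0.56)]
side boss [([0.4482, -0.453, 0.0494], 0.95), ([0.4678, -0.3156, 0.0585], 0.65)]
side shoulder [([0.4689, -0.3189, 0.0231], 0.78), ([0.4427, -0.4555, 0.0191], 0.72)]
side mouth [([0.4697, -0.073, 0.134], 0.7)]
side jar [([0.4659, -0.0789, -0.0002], 0.85), ([0.451, 0.161, -0.002], 0.7), ([0.4687, -0.3165, 0.0612], 0.38)]
0.0187 0.6 [ 3.09962393e+00  5.11057668e-01 -1.15072571e-06] [ 0.18458134 -0.54461789  0.23132725]
{'intrinsics': array([[495.91944069,   0.        , 275.28336494],
       [  0.        , 495.91944069, 211.04031819],
       [  0.        ,   0.        ,   1.        ]]), 'world_to_cam': array([[-0.01277165, -0.9998773 , -0.00907035, -0.11915589],
       [ 0.9831823 , -0.01421007,  0.18207315, -0.54484566],
       [-0.1821797 , -0.00659243,  0.98324315, -1.24652873],
       [ 0.        ,  0.        ,  0.        ,  1.        ]])}
{'intrinsics': array([[396.76463157,   0.        , 283.67185828],
       [  0.        , 396.76463157, 211.52601178],
       [  0.        ,   0.        ,   1.        ]]), 'world_to_cam': array([[ 0.88666186, -0.46204264,  0.01863727, -0.55652683],
       [ 0.25624397,  0.52448449,  0.81194523, -0.16290239],
       [-0.38492827, -0.71514518,  0.58343603, -0.95096662],
       [ 0.        ,  0.        ,  0.        ,  1.        ]])}
```

View pics/top.png

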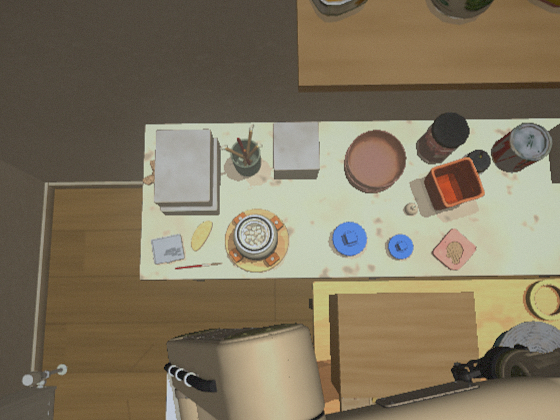

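View pics/side.png

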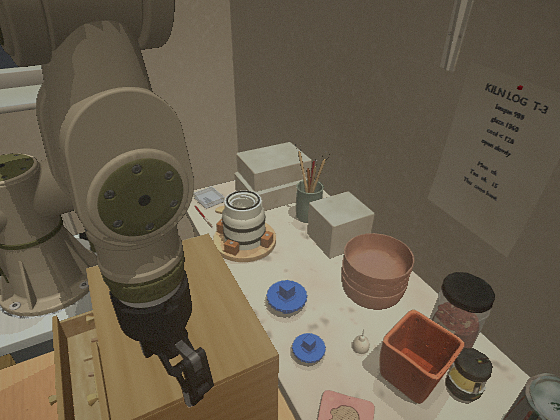

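Two blue lids show: the larger at top (349,239) / side (287,296), and a smaller one at top (401,246) / side (308,347). At about 380 px/m, the larger is about 93 mm wide, which fits the description, and the smaller is about 68 mm. I'll move over the larger one and confirm from the wrist camera.

```bash
cat > h.py <<'E'
from cell import *
import cv2,numpy as np
from scipy.spatial.transform import Rotation as R
def down(yaw): return (R.from_euler('z',yaw)*R.from_euler('x',np.pi)).as_rotvec()
def yaw(): 
    m=R.from_rotvec(telemetry.read_tcp_rot()).as_matrix(); return np.arctan2(m[1,0],m[0,0])
def pix2plane(cal,uv,z):
    K=cal["intrinsics"];T=cal["world_to_cam"];uv=np.atleast_2d(uv).astype(float)
    r=np.c_[(uv[:,0]-K[0,2])/K[0,0],-(uv[:,1]-K[1,2])/K[1,1],-np.ones(len(uv))]@T[:3,:3]
    c=-T[:3,:3].T@T[:3,3]; return c+r*((z-c[2])/r[:,2])[:,None]
E
python3 - <<'E'
from h import *
t=camera("top");cal=calibration("top")
for d in silhouettes("lid","top"):
    v,u=np.nonzero(d["pixels"]);p=pix2plane(cal,np.c_[u,v],.03)
    print(round(d["conf"],2),u.mean(),v.mean(),np.ptp(p,axis=0).round(3),p.mean(0).round(3))
for x in (.468-.06,):
  env.move_ptp([.41,-.317,.24],down(0))
print(telemetry.read_joint_pos(),telemetry.read_time())
cal=calibration("wrist");im=camera("wrist")
np.save("w1.npy",im);import pickle;pickle.dump(cal,open("w1.pkl","wb"))
cv2.imwrite("pics/w1.png",im)
for q in("lid","boss","shoulder"): print(q,[(np.round(d["location"],4).tolist(),round(d["conf"],2)) for d in landmark_of(q,"wrist")])
for d in silhouettes("lid","wrist"):
    m=d["pixels"].astype(np.uint8);c=max(cv2.findContours(m,0,2)[0],key=cv2.contourArea)[:,0]
    p=pix2plane(cal,c,.0255);print(round(d["conf"],2),c.min(0),c.max(0),np.ptp(p,axis=0).round(4),cv2.minEnclosingCircle(p[:,:2].astype(np.float32)))
print({k:v.round(3).tolist() for k,v in cal.items()})
E
```

```text
0.78 400.2565130260521 246.10821643286573 [0.063 0.064 0.   ] [ 0.449 -0.452  0.03 ]
0.55 349.55834242093783 238.8276990185387 [0.085 0.09  0.   ] [ 0.47 -0.32  0.03]
0.16 167.510773130545 249.05703422053233 [0.076 0.088 0.   ] [0.45  0.157 0.03 ]
[-8.14075925e-01  2.00694904e-01 -8.13697126e-02  1.28837901e+00
 -3.90650565e-04  2.32780872e+00] 1.9167
lid [([0.4695, -0.3149, 0.0008], 0.86), ([0.4538, -0.453, 0.0001], 0.57)]
boss [([0.4502, -0.4521, 0.0405], 0.58), ([0.4685, -0.3148, 0.0589], 0.56)]
shoulder [([0.4449, -0.4517, 0.02], 0.79), ([0.4633, -0.3173, 0.0228], 0.65)]
0.74 [229  67] [321 160] [0.0884 0.0907 0.    ] ((0.46865278482437134, -0.3188782036304474), 0.04628647491335869)
0.69 [374 104] [442 169] [0.0643 0.0676 0.    ] ((0.447609543800354, -0.4520567059516907), 0.03401460126042366)
{'intrinsics': [[352.582, 0.0, 274.574], [0.0, 352.582, 210.285], [0.0, 0.0, 1.0]], 'world_to_cam': [[0.0, -1.0, 0.001, -0.318], [0.947, -0.0, -0.32, -0.343], [0.32, 0.001, 0.947, -0.521], [0.0, 0.0, 0.0, 1.0]]}
```

View pics/w1.png

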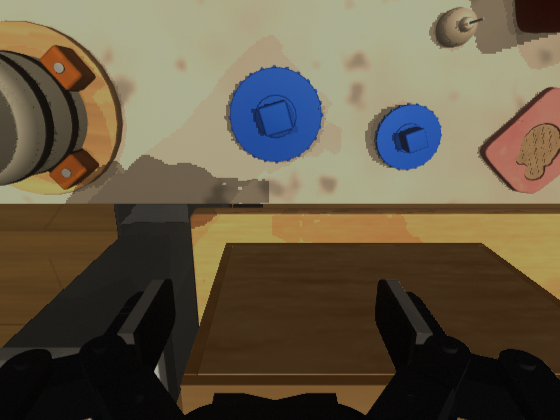

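The wrist picture shows the big lid at (275,114), 92.6 mm wide, and the small one at (408,137), 68 mm wide. The big one has the given 93 mm over its ribs. Next is an enlarged crop to confirm it and get the boss angle.

```bash
python3 - <<'E'
from h import *
im=np.load("w1.npy");c=cv2.resize(im[60:170,220:330],(770,770)[:0] or (600,600),interpolation=cv2.INTER_CUBIC)
cv2.imwrite("pics/w1c.png",c)
E
```

```text
(no output)
```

View pics/w1c.png

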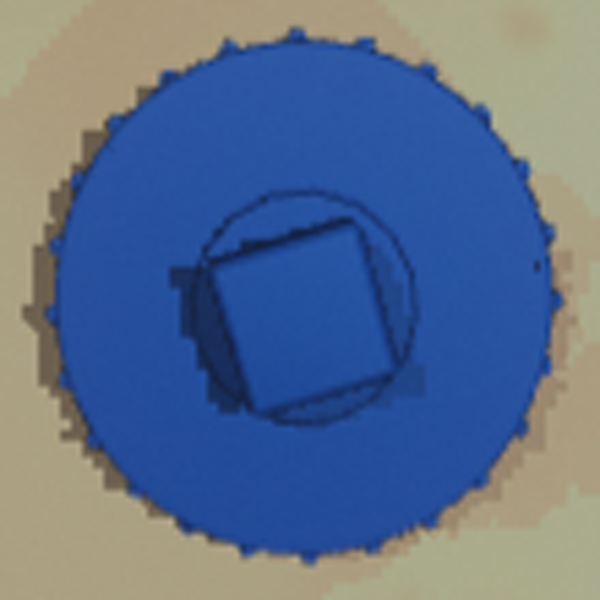

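The crop shows the large ribbed lid, with its boss top-face corners at crop (212,262), (356,219), (400,372) and (250,413). I'll compute its pose, then take a closer view of the lid and the mouth while passing over.

```bash
python3 - <<'E'
from h import *
import pickle
cal=pickle.load(open("w1.pkl","rb"))
c=np.array([(212,262),(356,219),(400,372),(250,413)])/5.4545-.4+[220,60]
p=pix2plane(cal,c,.06)[:,:2];print(p.round(4),p.mean(0))
e=np.roll(p,-1,0)-p;an=np.degrees(np.arctan2(e[:,1],e[:,0]));print(np.linalg.norm(e,axis=1),an%90)
th=np.radians(an%90).mean()
print(th)
# IK options at jar: yaw vs j6
for y in np.arange(-3,3.2,.5):
    s=env.solve_ik([.47,-.073,.2],down(y)); print(y,None if s is None else s.round(2))
# view of mouth from wrist
env.move_ptp([.40,-.073,.30],down(0))
cal=calibration("wrist");im=camera("wrist");cv2.imwrite("pics/w2.png",im)
for q in("mouth","seal","thread"): print(q,[(np.round(d["location"],4).tolist(),round(d["conf"],2)) for d in landmark_of(q,"wrist")])
pickle.dump((cal,im),open("w2.pkl","wb"))
for d in silhouettes("seal","wrist"):
    m=d["pixels"].astype(np.uint8);k=max(cv2.findContours(m,0,2)[0],key=cv2.contourArea)[:,0]
    q=pix2plane(cal,k,.1375);print("seal",d["conf"],cv2.minEnclosingCircle(q[:,:2].astype(np.float32)),cv2.fitEllipse(q[:,:2].astype(np.float32)))
E
```

```text
[[ 0.4779 -0.304 ]
 [ 0.4845 -0.3273]
 [ 0.4605 -0.3347]
 [ 0.4538 -0.31  ]] [ 0.46918582 -0.31898637]
[0.02417592 0.02519597 0.02564762 0.02479468] [15.94835698 17.2595883  15.03074337 13.88703378]
0.2710746016322635
-3.0 [-0.32  0.13 -0.26  1.18  0.   -0.46]
-2.5 [-0.32  0.13 -0.26  1.18  0.   -0.96]
-2.0 [-0.32  0.13 -0.26  1.18  0.   -1.46]
-1.5 [-0.32  0.13 -0.26  1.18  0.   -1.96]
-1.0 [-0.32  0.13 -0.26  1.18  0.   -2.46]
-0.5 [-0.32  0.13 -0.26  1.18  0.   -2.96]
0.0 [-0.32  0.13 -0.26  1.18  0.    2.82]
0.5 [-0.32  0.13 -0.26  1.18  0.    2.32]
1.0 [-0.32  0.13 -0.26  1.18  0.    1.82]
1.5 [-0.32  0.13 -0.26  1.18  0.    1.32]
2.0 [-0.32  0.13 -0.26  1.18  0.    0.82]
2.5 [-0.32  0.13 -0.26  1.18  0.    0.32]
3.0 [-0.32  0.13 -0.26  1.18  0.   -0.18]
mouth [([0.4728, -0.0707, 0.1414], 0.77)]Traceback (most recent call last):
  File "<stdin>", line 15, in <module>
ValueError: it knows: boss, brush, clay_moth, jar, lid, mouth, parts_box, shoulder, slip_trailer, thread, tool_crock, wood_rib
```

View pics/w2.png

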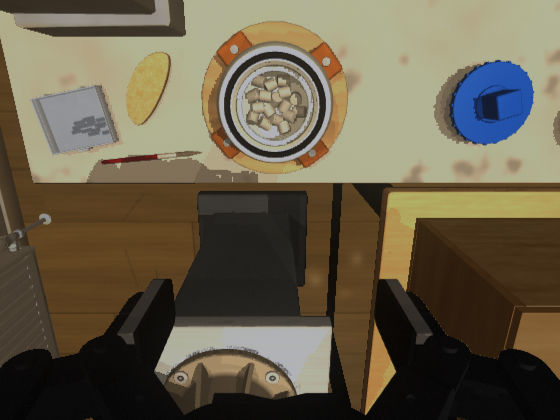

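The wrist view shows the jar mouth as a black seal ring centred near (274,104), with the lid at (491,103). I'll fit the ring and then grasp the lid.

```bash
python3 - <<'E'
from h import *
import pickle
cal,im=pickle.load(open("w2.pkl","rb"))
m=np.zeros(im.shape[:2],np.uint8);m[45:165,210:340]=(im.max(2)[45:165,210:340]<55)
n,l,s,_=cv2.connectedComponentsWithStats(m)
for i in range(1,n):
    if s[i,4]<150: continue
    k=(l==i).astype(np.uint8); cs,_h=cv2.findContours(k,cv2.RETR_CCOMP,cv2.CHAIN_APPROX_NONE)
    for c in cs:
        if len(c)>60:
            q=pix2plane(cal,c[:,0],.1372)[:,:2]; print(s[i].tolist(),np.r_[cv2.fitEllipse(q.astype(np.float32))[0],cv2.fitEllipse(q.astype(np.float32))[1]].round(4),cv2.fitEllipse(c)[0])
yw=0.271+np.pi
hand.ungrasp()
env.move_ptp([.4692,-.319,.16],down(yw));print(telemetry.read_joint_pos().round(2))
f0=telemetry.read_ft_force()
env.move_linear([.4692,-.319,.045-0.0+0.0],speed=.1)   # grasp pt z=.045+.0187
print(telemetry.read_ee_pos(),telemetry.read_ft_force()-f0)
E
```

```text
Traceback (most recent call last):
FileNotFoundError: [Errno 2] No such file or directory: 'w2.pkl'
```

```bash
python3 - <<'E'
from h import *
import pickle
cal=calibration("wrist");im=cv2.imread("pics/w2.png");pickle.dump((cal,im),open("w2.pkl","wb"))
m=np.zeros(im.shape[:2],np.uint8);m[45:165,210:340]=(im.max(2)[45:165,210:340]<55)
n,l,s,_=cv2.connectedComponentsWithStats(m)
for i in range(1,n):
    if s[i,4]<150: continue
    k=(l==i).astype(np.uint8); cs,_h=cv2.findContours(k,cv2.RETR_CCOMP,cv2.CHAIN_APPROX_NONE)
    for c in cs:
        if len(c)>60:
            q=pix2plane(cal,c[:,0],.1372)[:,:2].astype(np.float32); e=cv2.fitEllipse(q);print(s[i].tolist(),np.r_[e[0],e[1]].round(4),cv2.fitEllipse(c)[0])
yw=0.271+np.pi
hand.ungrasp()
env.move_ptp([.4692,-.319,.16],down(yw));print(telemetry.read_joint_pos().round(2))
f0=telemetry.read_ft_force()
env.move_linear([.4692,-.319,.033],speed=.1)
print(telemetry.read_ee_pos(),telemetry.read_ft_force()-f0)
hand.clamp(60)
print(telemetry.read_ee_pos(),telemetry.read_ft_force()-f0,telemetry.read_width(),telemetry.read_grasp_force(),telemetry.read_time())
E
```

```text
[225, 52, 100, 105, 1657] [ 0.4699 -0.0746  0.0832  0.0834] (274.4716796875, 104.1471939086914)
[225, 52, 100, 105, 1657] [ 0.4699 -0.0746  0.076   0.0761] (274.5073547363281, 104.56387329101562)
[-0.74  0.33 -0.11  1.13  0.   -1.01]
[ 0.46967156 -0.31940503  0.03369063] [-1.0193905  -1.02676849 -0.33856216]
[ 0.4694133  -0.31916967  0.03327209] [-0.66198567 -0.44994383  1.43465581] 0.02483750501924442 59.487817883491516 8.6167
```

```bash
python3 - <<'E'
from h import *
import pickle
env.move_linear([.4692,-.319,.23],speed=.15)
yw=0.271+np.pi
env.move_ptp([.4699,-.0746,.215],down(yw))
p=telemetry.read_ee_pos();cal=calibration("wrist");im=camera("wrist");cv2.imwrite("pics/w3.png",im);pickle.dump((cal,im,p),open("w3.pkl","wb"))
print(p,telemetry.read_joint_pos().round(2),telemetry.read_width(),telemetry.read_ft_force(),telemetry.read_ft_torque(),telemetry.read_time())
s=camera("side")
print([(np.round(d["location"],4).tolist(),round(d["conf"],2)) for d in landmark_of("shoulder","side")])
E
```

```text
[ 0.47045876 -0.07540803  0.2151232 ] [-0.33  0.13 -0.23  1.21 -0.   -0.6 ] 0.025273251981448128 [ 0.22529863 -0.74809958 -1.36961488] [ 0.00478062  0.01894901 -0.01637254] 11.1
[([0.4456, -0.4548, 0.0148], 0.69), ([0.4701, -0.0783, 0.203], 0.57), ([0.4711, -0.0722, 0.1302], 0.42)]
```

View pics/w3.png

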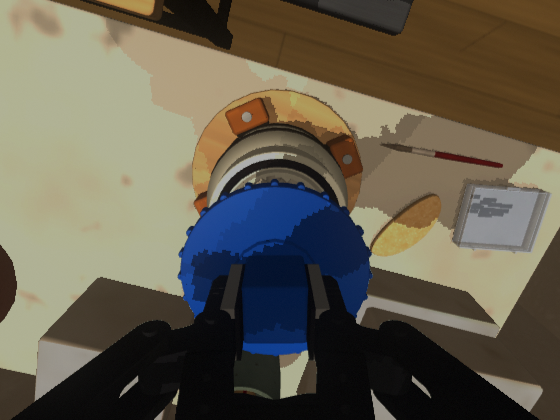

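The lid hangs level in the grip, with its flange at about (275,270) and the seal partly visible behind it. I'll fit the flange circle to get its offset from the TCP, then lower with force guarding.

```bash
python3 - <<'E'
from h import *
import pickle
from scipy.optimize import least_squares
cal,im,p=pickle.load(open("w3.pkl","rb"))
b,g,r=[im[...,i].astype(int) for i in range(3)]
m=((b>r+40)&(b>g+25)).astype(np.uint8)
c=max(cv2.findContours(m,0,cv2.CHAIN_APPROX_NONE)[0],key=cv2.contourArea)
h=cv2.convexHull(c)[:,0]; h=h[h[:,1]<300]
q=pix2plane(cal,h,p[2]-.0033)[:,:2]
s=least_squares(lambda x:np.hypot(*(q-x[:2]).T)-x[2],[*p[:2],.045],loss="soft_l1",f_scale=.0005)
s2=least_squares(lambda x:np.hypot(*(q-x[:2]).T)-.0465,[*p[:2]],loss="soft_l1",f_scale=.0005)
print(s.x,s2.x,p,(s.x[:2]-p[:2]),len(q))
E
python3 - <<'E'
from h import *
# seal dark arc visible
import pickle
from scipy.optimize import least_squares
cal,im,p=pickle.load(open("w3.pkl","rb"))
k=(im.max(2)<45).astype(np.uint8);k[:140]=0;k[215:]=0;k[:,:212]=0;k[:,345:]=0
v,u=np.nonzero(k);q=pix2plane(cal,np.c_[u,v],.1372)[:,:2]
s=least_squares(lambda x:np.hypot(*(q-x[:2]).T)-.0398,[.47,-.0746],loss="soft_l1",f_scale=.001);print(s.x,len(q),np.abs(s.fun).mean())
E
```

```text
[ 0.4696513  -0.07590525  0.04556787] [ 0.47077645 -0.07589832] [ 0.47045876 -0.07540803  0.2151232 ] [-0.00080746 -0.00049722] 21
[ 0.46929684 -0.07409473] 1161 0.0031668434971266804
```

```bash
cat >> h.py <<'E'
YW=0.271+np.pi
def st(f0):
    p=telemetry.read_ee_pos();return p,telemetry.read_ft_force()-f0,telemetry.read_ft_torque()
E
python3 - <<'E'
from h import *
C=np.array([.4699,-.0746])
cmd=np.r_[C-[.0005,-.0008],.176]
env.move_linear(cmd,ori=down(YW),speed=.1)
env.hold(.2)
f0=telemetry.read_ft_force();t0=telemetry.read_ft_torque();p=telemetry.read_ee_pos();print(p,f0,t0,telemetry.read_time())
cmd[:2]+=C-p[:2]
np.save("f0.npy",np.r_[f0,t0])
for z in np.arange(.174,.152,-.001):
    cmd[2]=z;env.move_linear(cmd,speed=.04)
    p,f,t=st(f0);print(z.round(4),p.round(4),f.round(2),(t-t0).round(3))
    if f[2]>2.5 or np.hypot(*f[:2])>5:break
np.save("cmd.npy",cmd);print(telemetry.read_time())
E
```

```text
[ 0.46999725 -0.0740615   0.17678919] [ 0.60044803  0.0416236  -1.46723483] [-0.04906314 -0.07378884 -0.01425557] 11.9417
0.174 [ 0.4693 -0.0743  0.1741] [-1.76 -0.03 -0.55] [ 0.012  0.058 -0.057]
0.173 [ 0.4692 -0.0743  0.1729] [-0.88 -0.28 -0.2 ] [ 0.018  0.062 -0.025]
0.172 [ 0.4693 -0.0743  0.1719] [-1.33  0.25  0.38] [ 0.082  0.123 -0.026]
0.171 [ 0.4692 -0.0743  0.1709] [-0.06 -0.95 -0.22] [0.033 0.056 0.036]
0.17 [ 0.4692 -0.0743  0.1699] [-0.06 -0.22  0.22] [0.13  0.025 0.007]
0.169 [ 0.4692 -0.0743  0.1689] [-0.84  0.11  0.  ] [0.001 0.074 0.037]
0.168 [ 0.4692 -0.0743  0.1679] [-1.57  0.32  0.5 ] [0.066 0.088 0.027]
0.167 [ 0.4692 -0.0743  0.1669] [-0.74 -0.5  -0.45] [0.092 0.111 0.002]
0.166 [ 0.4692 -0.0743  0.1659] [-0.91 -0.28 -0.04] [0.004 0.035 0.008]
0.165 [ 0.4692 -0.0743  0.1649] [-0.64  0.19  0.57] [0.037 0.059 0.036]
0.164 [ 0.4692 -0.0743  0.1639] [-1.03 -0.34 -0.04] [0.071 0.052 0.048]
0.163 [ 0.4693 -0.0743  0.1629] [-0.7   0.19  0.43] [0.037 0.127 0.054]
0.162 [ 0.4692 -0.0743  0.1619] [-0.93 -0.15  0.1 ] [0.03  0.051 0.007]
0.161 [ 0.4693 -0.0743  0.1609] [-1.05 -0.5   0.68] [0.035 0.082 0.024]
0.16 [ 0.4693 -0.0743  0.1599] [-0.74 -1.64 -0.02] [ 0.085  0.059 -0.003]
0.159 [ 0.4692 -0.0743  0.1589] [-1.14  0.67 -0.45] [0.014 0.037 0.009]
0.158 [ 0.4693 -0.0743  0.1579] [-0.61  0.09  0.74] [0.075 0.009 0.005]
0.157 [ 0.4693 -0.0743  0.1569] [-0.05  0.33  0.53] [0.024 0.066 0.027]
0.156 [ 0.4693 -0.0743  0.1559] [-0.23 -0.42 -0.81] [0.017 0.045 0.067]
0.155 [ 0.4695 -0.0744  0.1553] [-0.78  0.09  2.83] [0.065 0.228 0.004]
16.9417
```

It entered the mouth cleanly and rests on the thread at about h = 8 mm. Now I'll turn it back anticlockwise, following the climb at about 4 N.

```bash
python3 - <<'E'
from h import *
f0,t0=np.split(np.load("f0.npy"),2);cmd=np.load("cmd.npy");y=YW
lo=0
for i in range(30):
    y+=np.radians(6); cmd[2]+=.00035
    env.move_linear(cmd,ori=down(y),speed=.04)
    p,f,t=st(f0);print(round(np.degrees(y-YW)),cmd[2].round(5),"h",round((p[2]-.1473)*1e3,2),p[:2].round(4),f.round(1),(t-t0).round(2),round(telemetry.read_time(),2))
    if f[2]>15: cmd[2]+=.001;print("high")
    cmd[2]+=np.clip(8e-5*(f[2]-4),-.0004,.0006)
    if p[2]-.1473>.0115 and f[2]<1: 
        lo+=1
        if lo>=2:break
    else: lo=0
    if telemetry.read_joint_pos()[5]<-3.0:break
np.save("cmd.npy",np.r_[cmd,y]);print(telemetry.read_time(),telemetry.read_joint_pos()[5])
E
```

```text
6 0.15535 h 8.36 [ 0.4695 -0.0745] [-1.1 -0.4  4.3] [0.05 0.18 0.01] 17.2
12 0.15572 h 8.68 [ 0.4695 -0.0745] [-0.6 -0.3  4.6] [0.19 0.14 0.04] 17.46
18 0.15612 h 9.03 [ 0.4695 -0.0744] [-0.3  0.5  5.1] [ 0.31  0.09 -0.04] 17.72
24 0.15656 h 9.36 [ 0.4695 -0.0744] [0.4 1.6 4.8] [0.33 0.05 0.01] 17.98
30 0.15697 h 9.73 [ 0.4695 -0.0744] [0.2 1.6 5.4] [0.38 0.02 0.02] 18.23
36 0.15743 h 10.08 [ 0.4694 -0.0744] [0.4 1.5 3.4] [ 0.41 -0.19 -0.03] 18.49
42 0.15773 h 10.39 [ 0.4695 -0.0744] [0.7 1.6 3.4] [ 0.49 -0.24  0.01] 18.75
48 0.15804 h 10.74 [ 0.4695 -0.0744] [1.7 1.6 2.7] [ 0.46 -0.27 -0.06] 19.01
54 0.15828 h 11.06 [ 0.4695 -0.0744] [2.2 2.8 5. ] [ 0.56 -0.3  -0.04] 19.27
60 0.15871 h 11.45 [ 0.4695 -0.0745] [1.2 2.3 3.8] [ 0.52 -0.38 -0.04] 19.52
66 0.15905 h 11.74 [ 0.4695 -0.0745] [2.1 2.  3.4] [ 0.57 -0.53 -0.05] 19.78
72 0.15935 h 12.06 [ 0.4695 -0.0745] [2.6 3.2 2.5] [ 0.59 -0.62  0.09] 20.04
78 0.15959 h 12.33 [ 0.4695 -0.0743] [2.7 4.1 3.7] [ 0.76 -0.61 -0.04] 20.3
84 0.15991 h 12.58 [ 0.4695 -0.0744] [2.5 3.8 2.2] [ 0.75 -0.8  -0.02] 20.56
90 0.16011 h 12.71 [ 0.4694 -0.0742] [2.1 3.  1.9] [ 0.88 -0.77  0.  ] 20.82
96 0.16029 h 12.74 [ 0.4694 -0.0743] [3.9 2.5 0.2] [ 0.77 -0.93 -0.01] 21.07
102 0.16034 h 12.66 [ 0.4694 -0.0743] [ 2.9  2.2 -0.4] [ 0.73 -0.98  0.07] 21.33
21.3333 -2.3748800411022866
```

The contact force vanished at the top (measured h ≈ 12.7), so it has passed the starts. I'll lower gently, expecting a drop of about 7 mm.

```bash
python3 - <<'E'
from h import *
f0,t0=np.split(np.load("f0.npy"),2);*c,y=np.load("cmd.npy");cmd=np.array(c)
y+=np.radians(3)
for i in range(14):
    cmd[2]-=.0008
    env.move_linear(cmd,ori=down(y),speed=.04)
    p,f,t=st(f0);print(round(np.degrees(y-YW)),cmd[2].round(5),"h",round((p[2]-.1473)*1e3,2),p[:2].round(4),f.round(1),(t-t0).round(2),round(telemetry.read_time(),2))
    if f[2]>5:
        cmd[2]+=.0006
        if p[2]-.1473<.008: break
        y+=np.radians(4)
np.save("cmd.npy",np.r_[cmd,y]);print(telemetry.read_time(),telemetry.read_joint_pos()[5],telemetry.read_width())
E
```

```text
105 0.15919 h 11.53 [ 0.4694 -0.0743] [3.7 3.6 0.1] [ 0.76 -0.99 -0.05] 21.58
105 0.15839 h 10.87 [ 0.4695 -0.0744] [3.8 2.7 0.1] [ 0.71 -0.84 -0.02] 21.83
105 0.15759 h 10.16 [ 0.4695 -0.0744] [3.2 2.4 2.4] [ 0.72 -0.88  0.01] 22.08
105 0.15679 h 9.39 [ 0.4695 -0.0744] [2.6 2.3 1.3] [ 0.76 -0.88  0.02] 22.33
105 0.15599 h 8.59 [ 0.4695 -0.0744] [3.6 3.1 1.7] [ 0.75 -0.9   0.01] 22.58
105 0.15519 h 7.78 [ 0.4695 -0.0744] [3.6 3.4 0.7] [ 0.72 -0.93  0.04] 22.83
105 0.15439 h 7.23 [ 0.4696 -0.0745] [3.7 3.  3.4] [ 0.72 -0.92 -0.01] 23.08
105 0.15359 h 7.1 [ 0.4696 -0.0745] [2.1 3.2 9. ] [ 0.84 -0.37  0.05] 23.33
23.3333 -2.429566109632398 0.025040895268710894
```

It dropped in: contact is back at about 7 mm. Now I'll grip harder and screw clockwise, following the lead and watching torque and force.

```bash
python3 - <<'E'
from h import *
f0,t0=np.split(np.load("f0.npy"),2);*c,y=np.load("cmd.npy");cmd=np.array(c)
hand.clamp(100);ys=y
for i in range(30):
    a=6 if i<17 else 4
    y-=np.radians(a); cmd[2]-=.021*a/360
    env.move_linear(cmd,ori=down(y),speed=.04)
    p,f,t=st(f0);t=t-t0;h=p[2]-.1473
    print(round(np.degrees(y-ys)),cmd[2].round(5),"h",round(h*1e3,2),p[:2].round(4),f.round(1),t.round(2),round(telemetry.read_time(),2))
    cmd[2]+=np.clip(8e-5*(f[2]-3),-.0004,.0006)
    cmd[:2]+=np.clip(4e-5*f[:2],-.0002,.0002)
    if (h>.0035 and f[2]>15) or abs(t[2])>.3: break
np.save("cmd.npy",np.r_[cmd,y]);print(telemetry.read_time(),telemetry.read_joint_pos()[5],telemetry.read_width(),np.degrees(yaw()-y)%360)
E
```

```text
-6 0.15384 h 6.91 [ 0.4697 -0.0746] [4.6 2.1 5.5] [ 0.72 -0.84 -0.09] 23.81
-12 0.15369 h 6.57 [ 0.4697 -0.0745] [3.7 1.2 5.7] [ 0.54 -0.83 -0.15] 24.07
-18 0.15355 h 6.24 [ 0.4696 -0.0744] [4.2 0.6 4.6] [ 0.35 -0.8  -0.17] 24.32
-24 0.15333 h 5.88 [ 0.4696 -0.0742] [2.6 1.2 3.3] [ 0.3  -0.78 -0.05] 24.58
-30 0.15301 h 5.54 [ 0.4696 -0.0742] [ 2.1 -0.1  2.6] [ 0.2  -0.6  -0.07] 24.84
-36 0.15263 h 5.2 [ 0.4696 -0.0742] [ 0.9 -0.5  3. ] [ 0.1  -0.44 -0.02] 25.1
-42 0.15228 h 4.84 [ 0.4697 -0.0741] [ 1.6 -1.6  2.6] [ 0.01 -0.31  0.02] 25.36
-48 0.15189 h 4.45 [ 0.4697 -0.0742] [0.4 0.4 3.4] [ 0.02 -0.17 -0.1 ] 25.62
-54 0.15158 h 4.12 [ 0.4698 -0.0741] [0.1 0.5 2.4] [ 0.04 -0.07 -0.06] 25.88
-60 0.15118 h 3.74 [ 0.4698 -0.0741] [-0.6 -0.8  2.9] [-0.05  0.06 -0.  ] 26.13
-66 0.15082 h 3.41 [ 0.4698 -0.0741] [-1.4 -0.5  3.4] [0.06 0.11 0.  ] 26.39
-72 0.1505 h 3.04 [ 0.4698 -0.0741] [-2.   0.8  2.4] [ 0.09  0.15 -0.02] 26.65
-78 0.15011 h 2.7 [ 0.4698 -0.074 ] [-1.1 -0.   2.3] [ 0.11  0.15 -0.01] 26.91
-84 0.1497 h 2.4 [ 0.4699 -0.0742] [-1.   0.7  2.1] [-0.09  0.09  0.01] 27.17
-90 0.14
[... 548 characters left out ...]
.94
-122 0.14911 h 1.61 [ 0.4698 -0.0741] [-0.   0.1  3.7] [ 0.01 -0.24 -0.2 ] 29.19
-126 0.14893 h 1.39 [ 0.4697 -0.074 ] [1.2 0.5 2.7] [-0.01 -0.36 -0.16] 29.44
-130 0.14867 h 1.18 [ 0.4698 -0.074 ] [1.3 0.1 0.9] [ 0.05 -0.29 -0.06] 29.69
-134 0.14827 h 0.97 [ 0.4698 -0.074 ] [0.3 0.6 2.8] [ 0.13 -0.28 -0.02] 29.94
-138 0.14803 h 0.72 [ 0.4698 -0.074 ] [0.5 0.4 2.5] [ 0.22 -0.21 -0.02] 30.19
-142 0.14776 h 0.48 [ 0.4699 -0.0739] [ 0.4 -0.1  3.7] [ 0.19 -0.15  0.09] 30.44
-146 0.14758 h 0.25 [ 0.4699 -0.0739] [0.3 1.3 3.6] [ 0.29 -0.13  0.07] 30.69
-150 0.1474 h 0.09 [ 0.4701 -0.0739] [1.6 1.8 2.3] [ 0.12 -0.26  0.58] 30.94
30.9417 0.18593126874883428 0.024269434743173505 0.2022775552041988
```

```bash
python3 - <<'E'
from h import *
f0,t0=np.split(np.load("f0.npy"),2);*c,y=np.load("cmd.npy")
for i in range(3): env.hold(.1);print((telemetry.read_ft_torque()-t0).round(2),(telemetry.read_ft_force()-f0).round(1),(telemetry.read_ee_pos()).round(5))
hand.ungrasp()
p=telemetry.read_ee_pos();env.move_linear([c[0],c[1],.26],speed=.12)
env.move_ptp([.41,-.074,.33],down(0.5))
cal=calibration("wrist");im=camera("wrist");cv2.imwrite("pics/w4.png",im)
print([(np.round(d["location"],4).tolist(),round(d["conf"],2)) for d in landmark_of("shoulder","wrist")])
s=camera("side");cv2.imwrite("pics/s4.png",cv2.resize(s[170:270,200:290],(540,600),interpolation=cv2.INTER_CUBIC))
print([(np.round(d["location"],4).tolist(),round(d["conf"],2)) for d in landmark_of("shoulder","side")],telemetry.read_time())
E
```

```text
[ 0.16 -0.3   0.72] [0.7 0.8 2.7] [ 0.4701  -0.07393  0.14741]
[ 0.12 -0.27  0.78] [2.1 1.6 2.2] [ 0.47008 -0.07391  0.14738]
[ 0.21 -0.3   0.8 ] [2.2 2.2 2.1] [ 0.47006 -0.07393  0.14738]
[([0.4475, -0.4539, 0.018], 0.95), ([0.4675, -0.0747, 0.1383], 0.91)]
[([0.4445, -0.453, 0.0157], 0.68), ([0.4694, -0.0739, 0.1366], 0.63)] 34.9583
```

View pics/s4.png

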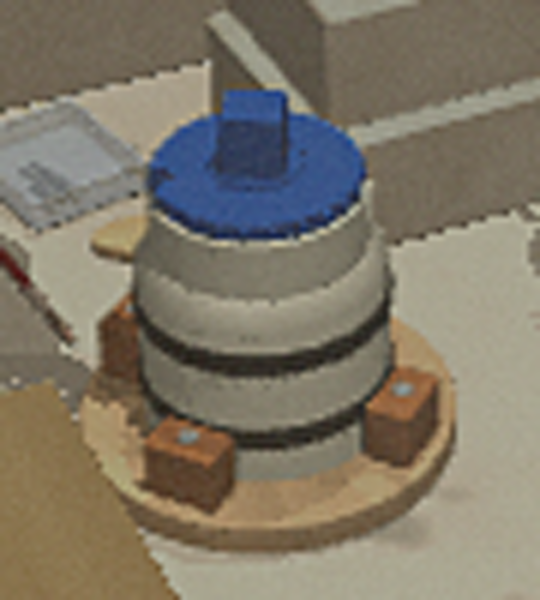

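View pics/w4.png

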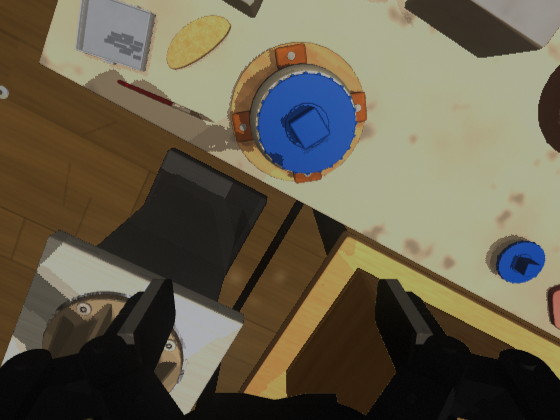

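The side view shows the flange flush on the rim with no gap, and the wrist view shows the lid centred at (307,122). Before handing in, I'll check from the boss angle that the lid didn't unwind on release; it should be about 60.5° (mod 90).

```bash
python3 - <<'E'
from h import *
cv2.imwrite("pics/w4c.png",cv2.resize(cv2.imread("pics/w4.png")[92:162,270:340],(560,560),interpolation=cv2.INTER_CUBIC))
E
```

```text
(no output)
```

View pics/w4c.png

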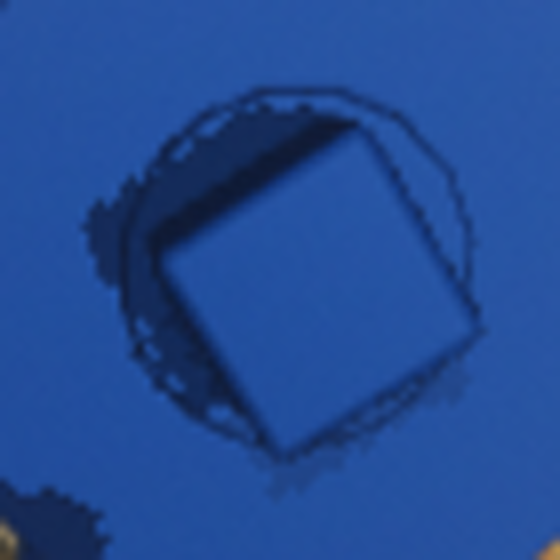

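The top-face corners are at crop (165,255), (360,130), (478,325) and (285,458).

```bash
python3 - <<'E'
from h import *
cal=calibration("wrist")
c=np.array([(165,255),(360,130),(478,325),(285,458)])/8-.4+[270,92]
p=pix2plane(cal,c,.174)[:,:2];e=np.roll(p,-1,0)-p
print(p.mean(0),np.linalg.norm(e,axis=1).round(4),(np.degrees(np.arctan2(e[:,1],e[:,0]))%90).round(1))
f0=np.load("f0.npy");print((np.degrees(np.load("cmd.npy")[3]))%90,telemetry.read_time())
E
```

```text
[ 0.47016448 -0.07471323] [0.0233 0.0235 0.0241 0.0247] [60.9 62.3 63.7 60.5]
60.52715624804526 34.9583
```

```bash
python3 -c "
from cell import *
print(ticket.job_done())"
```

```text
the job is handed in; nothing more can be done
None
```

The job is handed in: the blue lid is screwed down onto the jar's rim and let go, with at most about 1.4° of unwinding (within my measuring error); the one blemish is that the tightening torque read up to 0.8 N m (noisy) at the hard rim, above the 0.7 N m thread-strain mark, and I couldn't measure the lid-to-jar force itself.

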